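# Clear the dry box lid and crack its sticky seal

### The arm

A 7-joint arm with a two-finger parallel gripper is mounted at the origin on a cart in front of the work surface, level with it; the furniture and walls round the work are solid. World frame = base frame: x ahead of the robot, y to its left, z up, the work surface at z = 0. Lengths are in m, angles in rad, forces in N, time in s.
With the tool pointing down it reaches from about 0.4 to 0.85 m from the base axis. Payload 10.4 kg.
Tool frame: the origin (TCP) lies midway between the tips of the shut fingers; the grasp point (between the pads) lies 19 mm behind it; z points along the fingers, y is the line along which they close (so a half turn about z gives the same grasp; the last joint's range is limited). The gripper opens to 87 mm and grips with 3 to 60 N. Pads are 19 mm wide; open, the fingers measure 117 mm over their backs; the gripper's body (75 mm by 190 mm) begins 51 mm behind the grasp point.
Start: joints at [1.183, 0.332, -0.065, 1.46, 0.022, 1.35, -0.088], TCP at [0.223, -0.584, 0.223] pointing down, gripper open.
Joint ranges: [-2.6, 2.6], [-0.5, 2.12], [-1.47, 1.34], [0.16, 2.42], [-1.27, 4.41], [0.06, 2.06], [-2.6, 2.6]. Speed limits (rad/s): [2.22, 2.22, 2.79, 2.79, 3.14, 3.14, 3.14].

### API

Orientations are given as a unit quaternion [x, y, z, w].
In Python, from bench import r gives the robot as it stands.
- The arm moves only by the tool apply_moves, never from a script. Its argument "steps" is a list of rows, each a list of 7 numbers: the turn, a rotation vector about the tool's x, y, z in rad, then the shift along the tool's x, y, z in mm, then the opening, from -1 (shut) to 1 (fully open). In form: [[ax, ay, az, x, y, z, claw], ...]. A call has 1 to 20 rows; each row is the pose to reach, as a shift and turn from the pose commanded when the call began, along the tool's axes at that moment; what a row does not reach only later rows make up. A row lasts 1/12 s, in which the tool goes at most 41.7 mm and 7.16 degrees, less where a joint would pass 70% of its speed; a pose out of reach is approached as far as the arm can. A call with a gripper value outside its range is refused whole. The fingers move at their own pace and stop on an object; "force" is the grip in N (left out, the last holds). Time passes only in rows, so rows that repeat a pose let the fingers close. It gives the time, the measured TCP pose, the force, the opening and the grip force at its end, in the units of the state.
- r.read_state(): the state, without advancing time (a new reading comes with each control period).
- r.camera(name): name is "scene" or "side" or "wrist"; returns a dict with "pixels" (480x640x3 uint8, red, green, blue), "z_map" (480x640 float32, m along the optical axis (not along the pixel's ray), 0 where there is no reading), "fovy" (degrees; the focal length in pixels is half the picture's height over the tangent of half this angle, whatever the lens; pixels are square), "cx", "cy" (the principal point, pixels), "position" and "orientation" of the camera in the world. Camera axes: x right, y down, z forward; pixel columns grow to the right and rows downward; lengths in m; the calibration is good to about 2 mm. A picture is of the moment at which its call begins.
- r.close_job(): hands the job in; it is judged then, once.
The state is a dict: "time": time; "joint_positions": joint angles; "joint_vel": joint speeds; "joint_torque": joint torques, N m; "ee_pos": TCP position; "eef_rot": TCP orientation; "ft_force": force on the tool from outside, world axes, zero at the start; "torque": the same for the moment, N m; "width": finger opening in m; "grip_force": force on a finger pad.
Only numpy, scipy, OpenCV 4.12 (cv2) and the standard library are available. Lean on these libraries where they do the work, as an engineer would, in place of code of your own. Each camera call takes 0.05 s, during which the arm holds its last target. There are 200 camera calls.

### The job

Take the steel cup off the lid of the dry box and nest it all the way into the identical cup standing on the bench, so that the two form one straight upright stack, and let go of it. Then take the lid by its black bar handle, pull it up out of its sticky seal without letting it fly up, and keep hold of it level and slightly open over the box, about 25 mm above the rim (2 to 3 cm); finish while still holding it like that. Leave the other things on the bench alone.

Things in the scene. Friction and masses are not known exactly. Their poses are not given: they have to be found in the camera images.
- dry_box: white open-topped dry box, 180 mm (its own x) x 220 mm (y) x 90 mm high, fixed to the bench, round gauge on its front. Origin: centre of its underside. Its x axis points from the front (gauge side, towards the robot) to the back, z up.
- lid_handle (a point): centre of the black bar handle in the middle of the lid: bar 90 mm long along the lid's y, 14 mm thick (x) and 14 mm high, on two end posts 76 mm apart, 27 mm clear above the plate. The point is 46 mm above the plate's underside: 136 mm above the bench when shut. z points up from the lid.
- cup_lid_mid (a point): centre, half-way up, of the loose steel cup on the lid: 60 mm high, 40 to 85 g, open top; the lower 42 mm taper from 30 mm diameter at the foot to 49 mm, above is a straight collar 18 mm high, 58 mm outside, 54 mm inside. Grip the collar (middle 21 mm above this point). z runs up. Nested, its collar rests on the other cup's rim, so it stands 18 mm higher than that cup.
- cup_bench_mid (a point): centre, half-way up (30 mm above the bench), of the other, identical loose steel cup, which stands upright on the bench
- jar: loose white sample jar with orange lid, 57 mm wide, 65 mm high, bystander; origin under its centre
- bottle: loose clear bottle with blue cap, 50 mm wide, 105 mm high, bystander; origin under its centre
- pen_red: loose red-capped marker, 135 mm long, bystander; origin under its centre
- box_lid: loose lid, 250 g: blue-framed clear plate 180 x 220 x 10 mm lying on the box's rim, axes along the box's, with a white skirt 12 mm deep inside the box. Origin: centre of the plate's underside. Rubber lips squeeze the skirt: 11 to 16 N upward at the handle is needed while it slides out, falling to its weight (2.5 N) once risen 8 mm.
Things that resemble listed ones, but are neither listed nor needed, are in the scene too. What is shaped like the part that bears cup_bench_mid but purple is not meant.

How it is judged:
By the outcome, as a careful person would: the job done as asked, in the order asked, and still so for the second after the job is handed in, while the arm keeps its last pose, push and grip.
It also fails if it takes over 48 s, if anything falls off the work surface, if the arm or the gripper's body presses on something with over 40 N, if the wrist force passes 120 N, or if a joint passes its speed limit or range.

## Working session

There is one attempt and no reset: what is moved stays moved. The work goes in short steps, Python scripts to look and compute and a tool call to move; the robot and the scene stay as the last step left them, time stands still between calls to the robot, and variables do not carry over. Pictures are saved under pics/ and viewed, at most 10 in all, crops included, and the job is handed in when it is done.

Besides the shell and the picture viewer there is one more tool, called after "Call:" by a JSON object that holds its "name" and its "arguments". apply_moves: Moves the arm, as the interface text tells. Its arguments: {"type":"object","properties":{"steps":{"type":"array","items":{"type":"array","items":{"type":"number"}}},"force":{"type":"number"}},"required":["steps"]}

```bash
mkdir -p pics; ls
cat > h.py <<'E'
import numpy as np, cv2
from bench import r
from scipy.spatial.transform import Rotation as R
def cam(n):
    c=r.camera(n); c['f']=240/np.tan(np.radians(c['fovy'])/2); c['Rm']=R.from_quat(c['orientation']).as_matrix(); return c
def cloud(c):
    v,u=np.mgrid[0:480,0:640]; z=c['z_map']
    p=np.stack([(u-c['cx'])/c['f']*z,(v-c['cy'])/c['f']*z,z],-1)
    return p@c['Rm'].T+np.array(c['position'])
def ray(c,u,v,h):
    d=c['Rm']@np.array([(u-c['cx'])/c['f'],(v-c['cy'])/c['f'],1]); p=np.array(c['position'])
    return p+d*(h-p[2])/d[2]
def save(c,n): cv2.imwrite('pics/'+n,c['pixels'][:,:,::-1])
E
python3 - <<'E'
from h import *
for n in('scene','side'):
    c=cam(n); save(c,n+'0.png'); print(n,c['position'],c['orientation'],c['fovy'],c['cx'],c['cy'])
s=r.read_state(); print(s)
E
```

```text
pics
scene [-0.29297387  0.43957831  0.93600106] [-0.49482058  0.77167318 -0.34219362  0.20634103] 46.814227800998246 314.0580169718859 240.71186656932161
side [-0.50221534  0.32877815  0.9629389 ] [-0.55012205  0.71353926 -0.34905096  0.2576643 ] 43.77965287822898 325.6892207619263 235.6197435746559
{'time': 0.1, 'joint_positions': array([ 1.1833919 ,  0.33282843, -0.06473393,  1.46082283,  0.02161637,
        1.34991399, -0.08853518]), 'joint_vel': array([-0.00016557, -0.0003587 , -0.00121937, -0.00164504,  0.00116677,
       -0.00175283, -0.00010491]), 'joint_torque': array([ 2.93715420e-03, -6.24546146e+01,  2.57460022e-02, -3.90716851e+01,
       -6.13193633e-02,  3.65263259e-02, -8.19286356e-06]), 'ee_pos': array([ 0.22286962, -0.58355141,  0.22183773]), 'eef_rot': array([ 9.83408865e-01,  1.81401756e-01, -1.45861753e-04, -6.21237224e-04]), 'ft_force': array([-0.39650198,  0.18711468,  0.63980545]), 'torque': array([ 0.00869831, -0.01789909,  0.01216504]), 'grip_force': 0.0, 'width': 0.08662011002805763}
```

View pics/scene0.png

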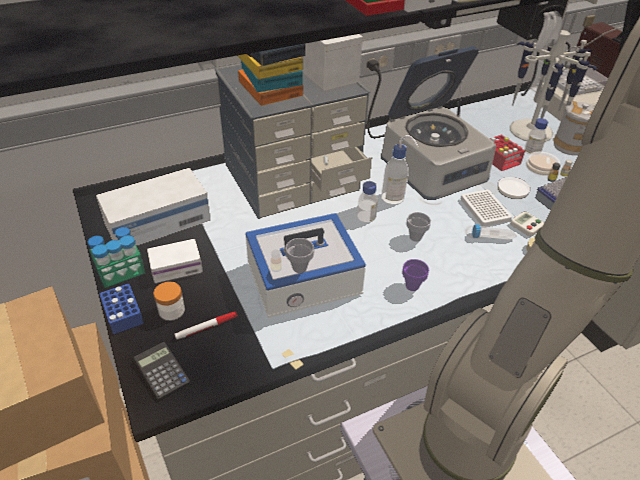

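View pics/side0.png

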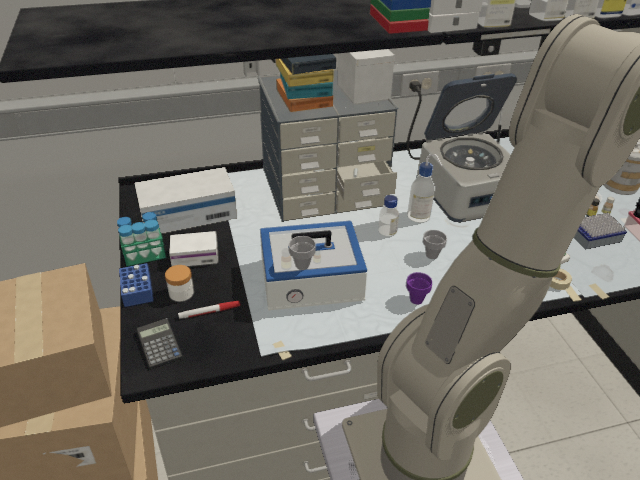

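The scene view shows the steel cup on the lid at about (299,250), the black handle behind it at (303,238), the bench steel cup at (418,226) and the purple decoy at (415,275). Next I'll measure them.

```bash
cat >> h.py <<'E'
def circ(P):
    # robust algebraic circle on xy
    for _ in range(4):
        A=np.c_[P[:,:2],np.ones(len(P))]; b=(P[:,:2]**2).sum(1)
        s=np.linalg.lstsq(A,b,rcond=None)[0]; c=s[:2]/2; rad=np.sqrt(s[2]+c@c)
        e=np.abs(np.hypot(*(P[:,:2]-c).T)-rad); P=P[e<max(2*np.median(e),.002)]
    return c,rad,len(P)
E
python3 - <<'E'
from h import *
for n,bx in(('scene',[(258,330,220,275),(404,434,208,245)]),('side',[(280,318,230,270),(420,450,226,262)])):
    c=cam(n); W=cloud(c); 
    for i,(a,b,t,d) in enumerate(bx):
        P=W[t:d,a:b].reshape(-1,3); col=c['pixels'][t:d,a:b].reshape(-1,3)
        top=.16 if i==0 else .06
        m=(P[:,2]>top-.006)&(P[:,2]<top+.006)&(np.ptp(col.astype(int),axis=1)<40)
        Q=P[m]; print(n,i,len(Q),Q.min(0).round(3),Q.max(0).round(3), circ(Q))
    # lid plane / blue frame
    hsv=cv2.cvtColor(c['pixels'],cv2.COLOR_RGB2HSV)
    mb=cv2.inRange(hsv,(100,120,60),(125,255,255))>0
    m=mb&(W[...,2]>.09)&(W[...,2]<.11)
    Q=W[m]; (ct,sz,an)=cv2.minAreaRect(Q[:,:2].astype(np.float32)*1000); print('lid',len(Q),ct,sz,an,np.median(Q[:,2]))
    k=(W[...,2]>.135)&(W[...,2]<.15)&(c['pixels'].max(2)<60)&(np.hypot(W[...,0]-ct[0]/1000,W[...,1]-ct[1]/1000)<.07)
    H=W[k]; print('handle',len(H),cv2.minAreaRect(H[:,:2].astype(np.float32)*1000),np.median(H,axis=0))
    # other things on lid
    g=(W[...,2]>.105)&(np.abs(W[...,0]-ct[0]/1000)<.12)&(np.abs(W[...,1]-ct[1]/1000)<.12)&(W[...,2]<.3)
    n_,l,st,ce=cv2.connectedComponentsWithStats(g.astype(np.uint8))
    for j in range(1,n_):
        if st[j,4]>15: q=W[l==j]; print(st[j],q.min(0).round(3),q.max(0).round(3))
E
```

```text
scene 0 203 [0.419 0.077 0.154] [0.479 0.135 0.166] (array([0.44808935, 0.10641136]), np.float64(0.02764556400442592), 171)
scene 1 155 [ 0.485 -0.271  0.054] [ 0.548 -0.211  0.065] (array([ 0.51638604, -0.2417732 ]), np.float64(0.027966877093645263), 112)
lid 2300 (558.1357421875, -138.8255615234375) (1276.7706298828125, 318.3500671386719) 88.22607421875 0.10117411884262756
handle 0 ((0.0, 0.0), (0.0, 0.0), 0.0) [nan nan nan]
[389 160   8  12  40] [ 0.66  -0.259  0.106] [ 0.678 -0.246  0.129]
[363 181  14   9  82] [ 0.619 -0.182  0.105] [ 0.654 -0.151  0.113]
side 0 167 [0.42  0.081 0.154] [0.481 0.138 0.164] (array([0.45004728, 0.1096253 ]), np.float64(0.02784387289472735), 135)
side 1 112 [ 0.486 -0.267  0.054] [ 0.551 -0.208  0.064] (array([ 0.51817861, -0.23763201]), np.float64(0.02773030576833679), 76)
lid 2090 (559.06103515625, 180.2181854248047) (676.6604614257812, 270.3159484863281) 80.21903228759766 0.09987746994290031
handle 0 ((0.0, 0.0), (0.0, 0.0), 0.0) [nan nan nan]
[288 231  32  24 502] [0.439 0.06  0.106] [0.514 0.138 0.164]
[294 261   6   7  16] [0.439 0.118 0.106] [0.449 0.128 0.124]
  return _methods._mean(a, axis=axis, dtype=dtype,
  ret = um.true_divide(
```

Run:
```python
from h import *
c=cam('scene'); a=c['pixels'][200:320,240:440]
cv2.imwrite('pics/crop1.png',cv2.resize(a[:,:,::-1],None,fx=4,fy=4,interpolation=cv2.INTER_CUBIC))
```

```text
(no output)
```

View pics/crop1.png

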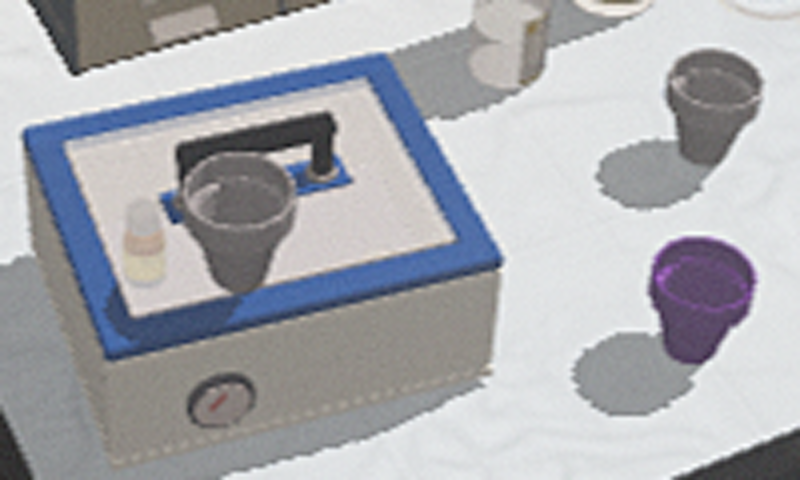

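The crop shows the lid cup touching the line of sight to the handle (handle bar ends at crop (180,150)–(335,125)). A vial is visible through the clear plate. The bench steel cup and the purple decoy are clearly separate. I'll fit the lid and handle next.

```bash
cat > lid.py <<'E'
from h import *
def lid(c,p=True):
    W=cloud(c); hsv=cv2.cvtColor(c['pixels'],cv2.COLOR_RGB2HSV)
    ok=(np.abs(W[...,0]-.49)<.17)&(np.abs(W[...,1]-.09)<.17)
    m=(cv2.inRange(hsv,(100,110,50),(125,255,255))>0)&ok&(W[...,2]>.09)&(W[...,2]<.112)
    n,l,st,ce=cv2.connectedComponentsWithStats(m.astype(np.uint8)); m=l==1+np.argmax(st[1:,4])
    cn=max(cv2.findContours(m.astype(np.uint8),cv2.RETR_EXTERNAL,cv2.CHAIN_APPROX_NONE)[0],key=cv2.contourArea)[:,0]
    Q=np.array([ray(c,u,v,.1)[:2]*1000 for u,v in cn],np.float32)
    print('lid',cv2.minAreaRect(Q),np.median(W[m][:,2]))
    k=ok&(c['pixels'].max(2)<75)&(W[...,2]>.125)&(W[...,2]<.155)
    H=W[k]
    if len(H)>5: print('handle',len(H),cv2.minAreaRect(H[:,:2].astype(np.float32)*1000),H.min(0),H.max(0)) 
if __name__=='__main__':
    for n in('scene','side'):
        c=cam(n); lid(c); W=cloud(c)
        if n=='scene': print('vial z',W[255:270,272:280,2].min(),np.median(W[255:270,272:280,2]), c['pixels'][235:240,312:320].mean((0,1)))
    s=r.read_state(); print(s['time'],R.from_quat(s['eef_rot']).as_matrix().round(3))
E
python3 lid.py
```

```text
lid ((500.86962890625, 73.13239288330078), (217.68275451660156, 181.8655548095703), 83.99887084960938) 0.10194507976874945
handle 231 ((500.66571044921875, 73.46623229980469), (86.59886932373047, 14.839073181152344), 83.97997283935547) [0.49013591 0.03056466 0.12510936] [0.51159344 0.11638351 0.14845194]
vial z 0.09762200243234964 0.10225490219566163 [135.775 131.975 130.25 ]
lid ((499.2046203613281, 75.99998474121094), (217.33741760253906, 182.6027069091797), 84.01900482177734) 0.10004424577136789
handle 192 ((501.1618347167969, 75.63558959960938), (85.93841552734375, 14.863553047180176), 83.00093841552734) [0.48934211 0.03219541 0.12590174] [0.51019755 0.11869822 0.1489254 ]
0.35 [[ 0.934  0.357 -0.   ]
 [ 0.357 -0.934  0.   ]
 [-0.    -0.    -1.   ]]
```

```bash
cat >> h.py <<'E'
def go(xyz,yaw):
    """shift (mm) and turn (rad) from the present pose; tool down, tool y at world heading yaw (deg)"""
    s=r.read_state(); M=R.from_quat(s['eef_rot']); a=np.radians(yaw)
    y=np.array([np.cos(a),np.sin(a),0]); z=np.array([0,0,-1.]); T=R.from_matrix(np.c_[np.cross(y,z),y,z])
    print('turn',(M.inv()*T).as_rotvec().round(4),'shift',(M.inv().apply(np.array(xyz)-s['ee_pos'])*1000).round(1),'t',s['time'],'pos',s['ee_pos'].round(4),'F',s['ft_force'].round(1),'w',round(s['width'],4))
E
python3 -c "
from h import *
go([.45,-.24,.28],-96)"
```

```text
turn [-2.000e-04  1.000e-04  4.696e-01] shift [ 334.8 -240.2  -57.5] t 0.35 pos [ 0.223  -0.5838  0.2224] F [1.2 0.  0.8] w 0.0868
```

Call:
{"name": "apply_moves", "arguments": {"steps": [[0,0,0.04,30,-20,-15,1],[0,0,0.1,60,-43,-30,1],[0,0,0.16,92,-66,-45,1],[0,0,0.22,124,-89,-57,1],[0,0,0.28,156,-112,-57,1],[0,0,0.34,188,-135,-57,1],[0,0,0.4,220,-158,-57,1],[0,0,0.44,252,-181,-57,1],[0,0,0.47,284,-204,-57,1],[0,0,0.47,310,-222,-57,1],[0,0,0.47,326,-234,-57,1],[0,0,0.47,335,-240,-57,1],[0,0,0.47,335,-240,-57,1],[0,0,0.47,335,-240,-57,1]]}}

```text
time: 1.52
ee_pos: [0.4499, -0.2411, 0.2795]
eef_rot: [0.999, -0.053, -0.0, 0.0]
ft_force: [-0.4, -1.0, -0.3]
width: 0.0871
grip_force: 0.0
```

Run:
```python
from h import *
c=cam('wrist'); save(c,'w1.png'); print(c['position'],R.from_quat(c['orientation']).as_matrix().round(3))
W=cloud(c); m=(np.abs(W[...,2]-.058)<.006); col=c['pixels'].astype(int)
for nm,k in(('steel',np.ptp(col,axis=2)<35),('purple',np.ptp(col,axis=2)>=45)):
    n,l,st,ce=cv2.connectedComponentsWithStats((m&k).astype(np.uint8))
    for j in range(1,n):
        if st[j,4]>150: print(nm,st[j],circ(W[l==j]))
go([.448,.108,.26],-96)
```

```text
[ 0.51960183 -0.24748754  0.44112423] [[-0.105 -0.962 -0.253]
 [-0.994  0.102  0.027]
 [-0.     0.255 -0.967]]
steel [198   0  53  54 451] (array([ 0.63977988, -0.16553171]), np.float64(0.023735417499413602), 438)
steel [402   0 149  27 548] (array([ 0.70564321, -0.3984005 ]), np.float64(0.09165533409467043), 466)
steel [ 110  100   31  170 1024] (array([0.55452856, 0.47182244]), np.float64(0.512132683164495), 759)
steel [286 115  56  58 413] (array([ 0.52010911, -0.23940757]), np.float64(0.027555022911273395), 413)
purple [219 254  49  47 162] (array([ 0.38306015, -0.14278636]), np.float64(0.027600968315535518), 162)
turn [ 0.0005  0.0004 -0.0025] shift [ -38.9 -347.7   19.3] t 1.5667 pos [ 0.4495 -0.2418  0.2795] F [-0.6 -0.8 -0.8] w 0.087
```

View pics/w1.png

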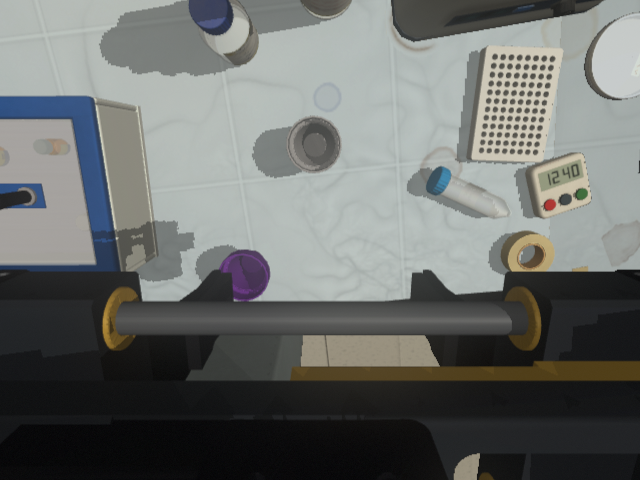

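The wrist view shows the bench steel cup at (314,144), fitted at (0.520,-0.239), which agrees with the other cameras. The purple cup at (245,275) is well clear. Now over to the lid cup.

Call:
{"name": "apply_moves", "arguments": {"steps": [[0,0,0,-6,-25,-10,1],[0,0,0,-15,-60,-20,1],[0,0,0,-25,-98,-20,1],[0,0,0,-35,-136,-20,1],[0,0,0,-45,-174,-20,1],[0,0,0,-54,-212,-20,1],[0,0,0,-64,-250,-20,1],[0,0,0,-73,-288,-20,1],[0,0,0,-80,-314,-20,1],[0,0,0,-84,-330,-20,1],[0,0,0,-86,-335,-20,1],[0,0,0,-86,-335,-20,1]]}}

```text
time: 2.57
ee_pos: [0.4001, 0.1015, 0.2997]
eef_rot: [0.999, -0.053, 0.0, 0.0]
ft_force: [0.3, -0.0, 0.8]
width: 0.087
grip_force: 0.0
```

Run:
```python
from h import *; from lid import lid
c=cam('wrist'); save(c,'w2.png')
W=cloud(c); m=(np.abs(W[...,2]-.158)<.006); lid(c)
n,l,st,ce=cv2.connectedComponentsWithStats(m.astype(np.uint8))
for j in range(1,n):
    if st[j,4]>100: print(st[j],circ(W[l==j]))
s=r.read_state(); print(s['joint_positions'].round(2))
go([.449,.108,.24],-96); go([.449,.108,.132],-96)
```

```text
lid ((504.45086669921875, 74.86451721191406), (216.80245971679688, 175.1454620361328), 84.00686645507812) 0.0993505613519875
handle 161 ((500.6225280761719, 86.91500091552734), (65.8421401977539, 6.903384685516357), 77.78284454345703) [0.49696873 0.05402221 0.13341228] [0.51096274 0.11866817 0.14227061]
[274 132  69  71 645] (array([0.451947  , 0.10828148]), np.float64(0.027511800377444315), 645)
[ 0.47 -0.18 -0.71  1.81 -0.12  1.47 -1.9 ]
turn [ 0.0004 -0.0002 -0.0023] shift [ 47.6 -12.8  59.6] t 2.6167 pos [0.4003 0.1004 0.2996] F [ 0.2 -0.5  0.2] w 0.087
turn [ 0.0004 -0.0002 -0.0023] shift [ 47.5 -12.9 167.6] t 2.6167 pos [0.4003 0.1004 0.2996] F [ 0.2 -0.5  0.2] w 0.087
```

View pics/w2.png

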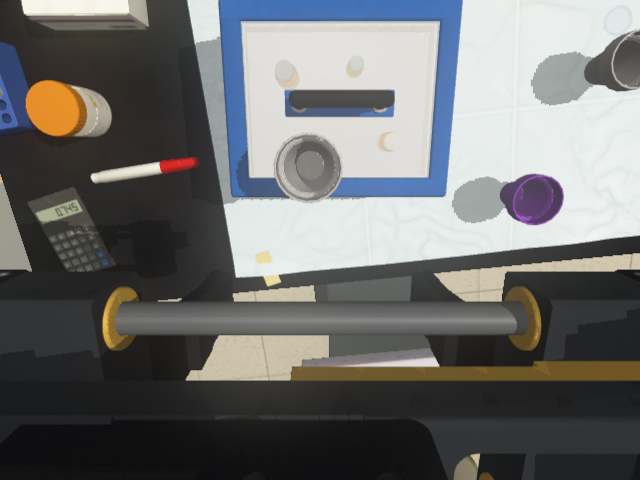

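The wrist view shows the lid cup at (308,166) and the handle bar behind it at (340,98). There is free room for fingers closing along y.

Call:
{"name": "apply_moves", "arguments": {"steps": [[0,0,0,20,-6,10,1],[0,0,0,40,-11,35,1],[0,0,0,48.5,-13,65,1],[0,0,0,48.5,-13,95,1],[0,0,0,48.5,-13,120,1],[0,0,0,48.5,-13,140,1],[0,0,0,48.5,-13,155,1],[0,0,0,48.5,-13,164,1],[0,0,0,48.5,-13,167,1],[0,0,0,48.5,-13,167,1],[0,0,0,48.5,-13,167,0.6],[0,0,0,48.5,-13,167,0.4],[0,0,0,48.5,-13,167,0.3],[0,0,0,48.5,-13,167,0.1],[0,0,0,48.5,-13,167,-0.2],[0,0,0,48.5,-13,167,-0.2],[0,0,0,48.5,-13,167,-0.2]], "force": 12}}

```text
time: 4.03
ee_pos: [0.4498, 0.1098, 0.1328]
eef_rot: [0.999, -0.053, 0.0, 0.0]
ft_force: [-0.2, -0.4, 2.1]
width: 0.0588
grip_force: 12.0
```

Run:
```python
from h import *
go([.450,.108,.132],-96);go([.42,.108,.26],-96)
```

```text
turn [ 0.0002 -0.0006 -0.0006] shift [0.4 1.7 0.8] t 4.0333 pos [0.4498 0.1098 0.1328] F [-0.2 -0.4  2.1] w 0.0588
turn [ 0.0002 -0.0006 -0.0006] shift [ -29.4    4.9 -127.2] t 4.0333 pos [0.4498 0.1098 0.1328] F [-0.2 -0.4  2.1] w 0.0588
```

Call:
{"name": "apply_moves", "arguments": {"steps": [[0,0,0,0,0,-5,-0.2],[0,0,0,0,0,-15,-0.2],[0,0,0,0,0,-30,-0.2],[0,0,0,0,0,-50,-0.2],[0,0,0,0,0,-70,-0.2],[0,0,0,0,0,-90,-0.2],[0,0,0,0,0,-105,-0.2],[0,0,0,0,0,-115,-0.2],[0,0,0,0,0,-120,-0.2],[0,0,0,0,0,-120,-0.2]]}}

```text
time: 4.87
ee_pos: [0.4499, 0.11, 0.2535]
eef_rot: [0.999, -0.053, 0.001, -0.0]
ft_force: [-0.1, -0.3, -0.5]
width: 0.0584
grip_force: 12.0
```

Run:
```python
from h import *
from lid import lid
for n in('scene','side'):
    c=cam(n); save(c,n+'2.png'); lid(c); W=cloud(c)
    m=(np.abs(W[...,2]-.28)<.007)&(np.abs(W[...,0]-.45)<.05)&(np.abs(W[...,1]-.11)<.05)
    Q=W[m]; print(n,len(Q),circ(Q) if len(Q)>20 else '')
c=cam('wrist'); save(c,'w3.png'); W=cloud(c)
m=(np.abs(W[...,2]-.278)<.008)&(np.abs(W[...,0]-.45)<.05)&(np.abs(W[...,1]-.11)<.045); Q=W[m]; print(len(Q),circ(Q) if len(Q)>20 else '')
go([.519,-.2395,.17],-96)
```

```text
lid ((500.6275634765625, 73.08633422851562), (217.75244140625, 182.2146759033203), 84.06822967529297) 0.10195799573464448
handle 260 ((500.1230163574219, 73.95801544189453), (86.46847534179688, 13.992172241210938), 83.71260833740234) [0.49075467 0.03120469 0.12569816] [0.51160018 0.11687905 0.14737107]
scene 362 (array([0.44863398, 0.10903605]), np.float64(0.028032021619853374), 239)
lid ((499.86492919921875, 75.94317626953125), (217.36770629882812, 183.91445922851562), 84.0287857055664) 0.10012833782472219
handle 254 ((500.9486999511719, 76.04069519042969), (85.96085357666016, 15.804180145263672), 82.69990539550781) [0.4891353  0.03306517 0.12517271] [0.51180707 0.11958069 0.1466546 ]
side 285 (array([0.44938128, 0.11153326]), np.float64(0.027948827771549698), 189)
3936 (array([0.45210244, 0.11068276]), np.float64(0.02757284705050743), 3018)
turn [ 0.0003  0.0013 -0.0005] shift [106.2 339.9  81.7] t 5.0167 pos [0.4492 0.1097 0.2517] F [-0.9 -0.4 -1.5] w 0.0587
```

View pics/scene2.png

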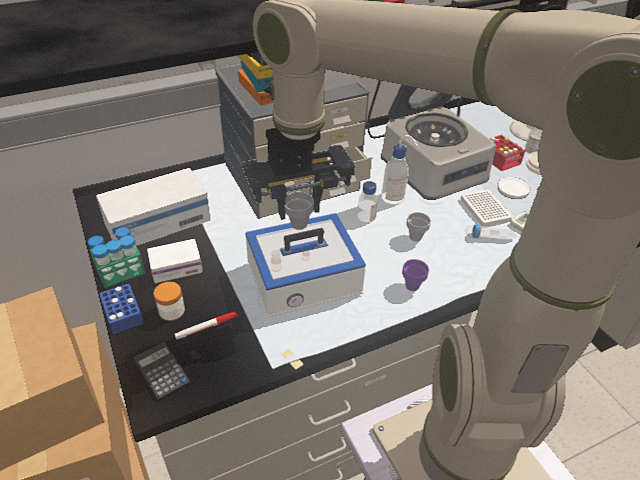

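The cup is held upright. The bench-minus-held offset agrees between all three cameras to about 1 mm: (0.068, -0.350).

Call:
{"name": "apply_moves", "arguments": {"steps": [[0,0,0,6,18,0,-0.2],[0,0,0,14,45,0,-0.2],[0,0,0,24,78,0,-0.2],[0,0,0,34,111,0,-0.2],[0,0,0,44,144,0,-0.2],[0,0,0,54,177,0,-0.2],[0,0,0,64,210,5,-0.2],[0,0,0,74,243,15,-0.2],[0,0,0,84,275,30,-0.2],[0,0,0,93,304,50,-0.2],[0,0,0,100,326,70,-0.2],[0,0,0,103,337,90,-0.2],[0,0,0,104.5,341,105,-0.2],[0,0,0,104.5,341,115,-0.2],[0,0,0,104.5,341,120,-0.2],[0,0,0,104.5,341,120,-0.2],[0,0,0,104.5,341,120,-0.2]]}}

```text
time: 6.43
ee_pos: [0.518, -0.2395, 0.1331]
eef_rot: [0.999, -0.052, 0.0, 0.0]
ft_force: [-0.1, 0.7, -1.0]
width: 0.0581
grip_force: 12.0
```

```bash
cat > chk.py <<'E'
from h import *
import sys
def rim(c,z,xy,rad=.04):
    W=cloud(c); m=(np.abs(W[...,2]-z)<.007)&(np.hypot(W[...,0]-xy[0],W[...,1]-xy[1])<rad)&(np.ptp(c['pixels'].astype(int),axis=2)<40)
    Q=W[m]; return (len(Q),)+(circ(Q) if len(Q)>20 else ())
if __name__=='__main__':
    z=float(sys.argv[1])
    for n in('scene','side','wrist'):
        c=cam(n); save(c,n+sys.argv[2]+'.png')
        print(n,'held',rim(c,z,(.518,-.24)),'bench',rim(c,.06,(.518,-.24)))
    go([.519,-.2395,.17],-96)
E
python3 chk.py .16 3
```

```text
scene held (210, array([ 0.51703155, -0.24062836]), np.float64(0.028585461793297674), 121) bench (167, array([ 0.51634647, -0.24188037]), np.float64(0.02799918531527136), 125)
side held (204, array([ 0.51827046, -0.23708865]), np.float64(0.028064676201142818), 120) bench (128, array([ 0.51764613, -0.23716442]), np.float64(0.02764316756905829), 90)
wrist held (3515, array([ 0.52109   , -0.23891534]), np.float64(0.02757492383483387), 2724) bench (490, array([ 0.52056681, -0.239463  ]), np.float64(0.027432624098487658), 490)
turn [ 0.0007 -0.0017  0.0002] shift [  0.7  -0.5 -36.3] t 6.5833 pos [ 0.5183 -0.24    0.1337] F [ 0.7 -0.6 -0. ] w 0.0584
```

Call:
{"name": "apply_moves", "arguments": {"steps": [[0,0,0,-0.5,0.6,10,-0.2],[0,0,0,-0.5,0.6,25,-0.2],[0,0,0,-0.5,0.6,38,-0.2],[0,0,0,-0.5,0.6,46,-0.2],[0,0,0,-0.5,0.6,54,-0.2],[0,0,0,-0.5,0.6,62,-0.2],[0,0,0,-0.5,0.6,68,-0.2],[0,0,0,-0.5,0.6,74,-0.2],[0,0,0,-0.5,0.6,78,-0.2],[0,0,0,-0.5,0.6,80,-0.2],[0,0,0,-0.5,0.6,81,-0.2],[0,0,0,-0.5,0.6,81,-0.2]]}}

```text
time: 7.58
ee_pos: [0.5175, -0.2405, 0.0519]
eef_rot: [0.999, -0.052, 0.0, -0.0]
ft_force: [0.2, 2.2, 1.2]
width: 0.0583
grip_force: 12.0
```

```bash
python3 chk.py .078 4
```

```text
scene held (177, array([ 0.51690522, -0.24098455]), np.float64(0.02903992709126333), 92) bench (228, array([ 0.51352071, -0.24074416]), np.float64(0.025711166259777526), 132)
side held (192, array([ 0.51785449, -0.23857101]), np.float64(0.028067301063193755), 107) bench (246, array([ 0.51600315, -0.23810983]), np.float64(0.025862402336461535), 139)
wrist held (3592, array([ 0.52013506, -0.23971899]), np.float64(0.027579542073518145), 2774) bench (3739, array([ 0.52091623, -0.24024311]), np.float64(0.027171514416498198), 1886)
turn [ 0.0001 -0.0005 -0.0004] shift [   1.6   -1.4 -118.1] t 7.7333 pos [ 0.5174 -0.2407  0.0519] F [-0.4  2.4  2.5] w 0.0586
```

Call:
{"name": "apply_moves", "arguments": {"steps": [[0,0,0,0,0,0.7,-0.2],[0,0,0,0,0,1.4,-0.2],[0,0,0,0,0,1.4,-0.2]]}}

```text
time: 7.98
ee_pos: [0.5179, -0.2404, 0.051]
eef_rot: [0.999, -0.052, 0.001, -0.0]
ft_force: [-1.7, 3.2, 7.6]
width: 0.0585
grip_force: 12.0
```

Call:
{"name": "apply_moves", "arguments": {"steps": [[0,0,0,0,0,0.8,0.36],[0,0,0,0,0,0.8,0.4],[0,0,0,0,0,0.8,0.5],[0,0,0,0,0,0.8,0.6],[0,0,0,0,0,0.8,0.7],[0,0,0,0,0,0.8,0.8],[0,0,0,0,0,-3,0.8],[0,0,0,0,0,-10,0.8],[0,0,0,0,0,-20,0.8],[0,0,0,0,0,-35,0.8],[0,0,0,0,0,-60,0.8],[0,0,0,0,0,-90,0.8],[0,0,0,0,0,-125,0.8],[0,0,0,0,0,-160,0.8],[0,0,0,0,0,-190,0.8],[0,0,0,0,0,-205,0.8],[0,0,0,0,0,-210,0.8],[0,0,0,0,0,-210,0.8]]}}

```text
time: 9.48
ee_pos: [0.5177, -0.2409, 0.262]
eef_rot: [0.999, -0.053, 0.001, 0.001]
ft_force: [-0.1, 0.7, 0.7]
width: 0.0788
grip_force: 0.0
```

Run:
```python
from h import *; from chk import rim
for n in('scene','side','wrist'):
    c=cam(n); W=cloud(c)
    k=(np.hypot(W[...,0]-.518,W[...,1]+.24)<.04)&(W[...,2]>.045)
    print(n,'top',rim(c,.078,(.518,-.24)),'zmax',np.percentile(W[k][:,2],[90,99]).round(4))
    m=(np.hypot(W[...,0]-.518,W[...,1]+.24)<.04)&(np.abs(W[...,2]-.078)<.005); Q=W[m]
    A=np.c_[Q[:,:2]-[.518,-.24],np.ones(len(Q))]; print('tilt',np.linalg.lstsq(A,Q[:,2],rcond=None)[0].round(4))
    if n=='side':
        a=c['pixels'][190:320,360:500]; cv2.imwrite('pics/nest.png',cv2.resize(a[:,:,::-1],None,fx=4,fy=4,interpolation=cv2.INTER_CUBIC))
s=r.read_state(); print(s['joint_positions'].round(2))
go([.500,.0745,.25],-6)
```

```text
scene top (185, array([ 0.51586703, -0.24209919]), np.float64(0.0278910022436819), 137) zmax [0.5293 0.5565]
tilt [-0.0008 -0.0115  0.0777]
side top (147, array([ 0.5177595 , -0.23791581]), np.float64(0.027896257501491717), 105) zmax [0.4999 0.5503]
tilt [0.0006 0.0148 0.0768]
wrist top (495, array([ 0.5200425 , -0.24018278]), np.float64(0.027604861141022025), 495) zmax [0.3785 0.3804]
tilt [0.0095 0.0009 0.0771]
[ 0.75  0.23 -0.47  1.53  0.1   1.4  -1.4 ]
turn [-2.2000e-03  1.1000e-03 -1.5712e+00] shift [ -49.4 -311.6    9. ] t 9.6333 pos [ 0.5165 -0.2406  0.2587] F [ 0.6 -0.5  0.5] w 0.0785
```

View pics/nest.png

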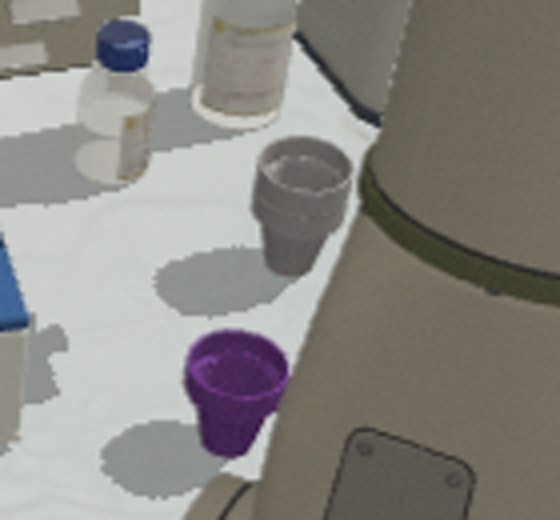

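The stack is straight: the crop shows one collar on top of the other, and the top rim is at 77–78 mm and level. Next is the handle.

Call:
{"name": "apply_moves", "arguments": {"steps": [[0,0,-0.08,-3,-15,0,0.8],[0,0,-0.19,-7,-40,0,0.8],[0,0,-0.3,-12,-70,0,0.8],[0,0,-0.41,-16,-100,0,0.8],[0,0,-0.52,-21,-130,0,0.8],[0,0,-0.63,-25,-160,0,0.8],[0,0,-0.74,-30,-190,0,0.8],[0,0,-0.85,-34,-215,0,0.6],[0,0,-0.96,-38,-240,0,0.4],[0,0,-1.07,-42,-265,0,0.2],[0,0,-1.18,-45,-285,0,0.2],[0,0,-1.29,-48,-300,0,0.2],[0,0,-1.4,-49,-309,0,0.2],[0,0,-1.5,-49.5,-312,0,0.2],[0,0,-1.55,-49.5,-312,0,0.2],[0,0,-1.571,-49.5,-312,0,0.2],[0,0,-1.571,-49.5,-312,0,0.2],[0,0,-1.571,-49.5,-312,0,0.2]]}}

```text
time: 11.13
ee_pos: [0.5004, 0.0744, 0.2595]
eef_rot: [0.744, 0.668, -0.0, -0.0]
ft_force: [-0.0, 0.7, 0.5]
width: 0.0524
grip_force: 0.0
```

Run:
```python
from h import *; from lid import lid
P=[]
for n in('scene','side','wrist'):
    c=cam(n); lid(c); P.append(r.read_state()['ee_pos'])
print(np.round(P,4)); s=r.read_state(); print(R.from_quat(s['eef_rot']).as_matrix().round(4), s['joint_positions'].round(2))
go([.5005,.0745,.117],-6)
```

```text
lid ((500.7679138183594, 73.07174682617188), (217.75244140625, 181.93243408203125), 84.06822967529297) 0.10197773466097926
handle 256 ((500.17108154296875, 73.73101043701172), (85.47422790527344, 13.690637588500977), 83.35123443603516) [0.49087732 0.03082036 0.12523506] [0.51151722 0.11647293 0.14953541]
lid ((499.21142578125, 76.02314758300781), (217.3908233642578, 182.59793090820312), 84.0287857055664) 0.10018594136748615
handle 259 ((500.6673889160156, 75.89930725097656), (85.70999145507812, 16.19841766357422), 83.63440704345703) [0.49101508 0.03282721 0.125596  ] [0.51289949 0.11869966 0.14780183]
lid ((507.2554626464844, 91.53970336914062), (183.53343200683594, 177.0052490234375), 84.08382415771484) 0.09928934015550078
handle 1451 ((505.6607360839844, 75.7456283569336), (87.89372253417969, 12.594664573669434), 83.83012390136719) [0.49498356 0.03183296 0.1329247 ] [0.51530137 0.11953514 0.14465961]
[[0.5005 0.0744 0.2597]
 [0.5006 0.0744 0.2598]
 [0.5006 0.0745 0.2599]]
[[ 1.062e-01  9.943e-01 -3.000e-04]
 [ 9.943e-01 -1.062e-01 -1.000e-04]
 [-1.000e-04 -2.000e-04 -1.000e+00]] [ 0.53  0.12 -0.82  1.68  0.09  1.39 -0.41]
turn [-0.0002  0.0001 -0.0017] shift [ 0.000e+00 -1.000e-01  1.429e+02] t 11.2833 pos [0.5006 0.0745 0.2599] F [-0.2 -0.  -0.8] w 0.0522
```

Call:
{"name": "apply_moves", "arguments": {"steps": [[0,0,0,0,0,10,0.2],[0,0,0,0,0,30,0.2],[0,0,0,0,0,58,0.2],[0,0,0,0,0,85,0.2],[0,0,0,0,0,108,0.2],[0,0,0,0,0,125,0.2],[0,0,0,0,0,136,0.2],[0,0,0,0,0,141,0.2],[0,0,0,0,0,143,0.2],[0,0,0,0,0,143,0.2],[0,0,0,0,0,143,0],[0,0,0,0,0,143,-0.2],[0,0,0,0,0,143,-0.4],[0,0,0,0,0,143,-0.6],[0,0,0,0,0,143,-0.8],[0,0,0,0,0,143,-1],[0,0,0,0,0,143,-1],[0,0,0,0,0,143,-1],[0,0,0,0,0,143,-1],[0,0,0,0,0,143,-1]], "force": 40}}

```text
time: 12.95
ee_pos: [0.5031, 0.0744, 0.1181]
eef_rot: [0.743, 0.669, 0.002, 0.002]
ft_force: [9.3, 0.0, -1.1]
width: 0.0135
grip_force: 40.0
```

Call:
{"name": "apply_moves", "arguments": {"steps": [[0,0,0,0,1.2,0,-1],[0,0,0,0,2.5,0,-1],[0,0,0,0,2.5,0,-1],[0,0,0,0,2.5,-0.5,-1],[0,0,0,0,2.5,-1,-1],[0,0,0,0,2.5,-1.5,-1],[0,0,0,0,2.5,-2,-1],[0,0,0,0,2.5,-2.5,-1],[0,0,0,0,2.5,-3,-1]]}}

```text
time: 13.7
ee_pos: [0.5026, 0.0744, 0.1189]
eef_rot: [0.743, 0.669, -0.0, -0.0]
ft_force: [4.7, 0.3, -12.0]
width: 0.0133
grip_force: 40.3
```

Call:
{"name": "apply_moves", "arguments": {"steps": [[0,0,0,0,0.4,-0.5,-1],[0,0,0,0,0.8,-1,-1],[0,0,0,0,0.8,-1.5,-1],[0,0,0,0,0.8,-2,-1],[0,0,0,0,0.8,-2.5,-1],[0,0,0,0,0.8,-3,-1],[0,0,0,0,0.8,-3.5,-1],[0,0,0,0,0.8,-4,-1]]}}

```text
time: 14.37
ee_pos: [0.5037, 0.0742, 0.1241]
eef_rot: [0.743, 0.669, -0.0, -0.0]
ft_force: [0.3, -0.5, -12.0]
width: 0.0137
grip_force: 40.1
```

Call:
{"name": "apply_moves", "arguments": {"steps": [[0,0,0,0,0,-0.5,-1],[0,0,0,0,0,-1,-1],[0,0,0,0,0,-1.5,-1],[0,0,0,0,0,-2,-1],[0,0,0,0,0,-2.5,-1],[0,0,0,0,0,-3,-1],[0,0,0,0,0,-3.5,-1],[0,0,0,0,0,-4,-1],[0,0,0,0,0,-4.5,-1],[0,0,0,0,0,-5,-1]]}}

```text
time: 15.2
ee_pos: [0.5039, 0.0744, 0.1291]
eef_rot: [0.743, 0.669, -0.0, -0.0]
ft_force: [-0.8, -0.2, -3.0]
width: 0.0137
grip_force: 40.0
```

```bash
cat > lz.py <<'E'
from h import *
import sys
def lz(c):
    W=cloud(c); hsv=cv2.cvtColor(c['pixels'],cv2.COLOR_RGB2HSV)
    m=(cv2.inRange(hsv,(100,110,50),(125,255,255))>0)&(np.abs(W[...,0]-.5)<.15)&(np.abs(W[...,1]-.075)<.16)&(W[...,2]>.085)&(W[...,2]<.15)
    Q=W[m]-[.5025,.0745,0]; 
    for _ in range(3):
        s=np.linalg.lstsq(np.c_[Q[:,:2],np.ones(len(Q))],Q[:,2],rcond=None)[0]; Q=Q[np.abs(Q[:,2]-np.c_[Q[:,:2],np.ones(len(Q))]@s)<.006]
    return s.round(4),len(Q)
for n in('scene','side'):
    c=cam(n); print(n,lz(c))
    if len(sys.argv)>1: save(c,n+sys.argv[1]+'.png')
go([.503,.0745,.142],-6)
E
python3 lz.py
```

```text
scene (array([ 0.0041, -0.003 ,  0.1139]), 1462)
side (array([ 0.0093, -0.0005,  0.1123]), 1705)
turn [ 0.      0.     -0.0002] shift [  0.   -0.9 -12.8] t 15.3 pos [0.5039 0.0744 0.1292] F [ 0.9 -0.6 -2.3] w 0.0138
```

The lid is out of the seal, level, and about 12 mm up. It needs 13 mm more.

Call:
{"name": "apply_moves", "arguments": {"steps": [[0,0,0,0,0,-1,-1],[0,0,0,0,0,-2.5,-1],[0,0,0,0,0,-4,-1],[0,0,0,0,0,-6,-1],[0,0,0,0,0,-8,-1],[0,0,0,0,0,-10,-1],[0,0,0,0,0,-11.5,-1],[0,0,0,0,0,-12.5,-1],[0,0,0,0,0,-13,-1],[0,0,0,0,0,-13,-1],[0,0,0,0,0,-13,-1],[0,0,0,0,0,-13,-1]]}}

```text
time: 16.3
ee_pos: [0.5039, 0.0743, 0.142]
eef_rot: [0.743, 0.669, -0.0, -0.0]
ft_force: [0.6, 0.7, -2.8]
width: 0.0136
grip_force: 40.0
```

```bash
python3 lz.py 9
python3 - <<'E'
from h import *; from chk import rim
for n in('scene','side'):
    c=cam(n); print(rim(c,.078,(.518,-.24)))
E
```

```text
scene (array([ 0.0048, -0.0029,  0.1268]), 1515)
side (array([ 0.01  , -0.0005,  0.125 ]), 1734)
turn [-0.0001  0.0001 -0.0003] shift [ 0.1 -0.9  0.1] t 16.4 pos [0.5039 0.0743 0.1421] F [ 0.1  0.3 -2.2] w 0.0136
(180, array([ 0.51556472, -0.24208176]), np.float64(0.02796425242981079), 127)
(104, array([ 0.51885852, -0.23775615]), np.float64(0.02751769853905649), 72)
```

View pics/scene9.png

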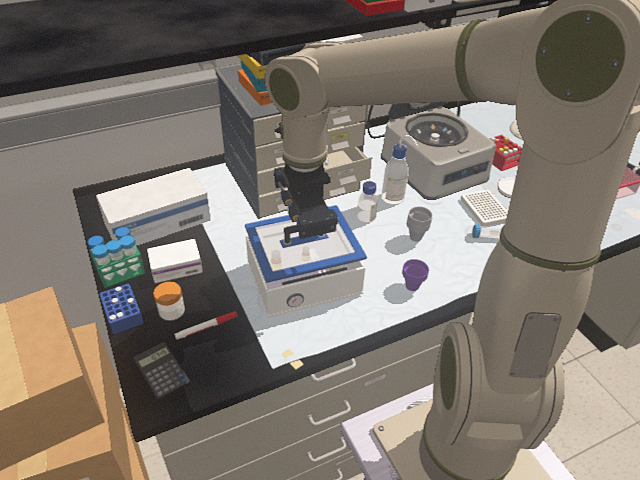

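The lid is held level, 25 mm above the rim (framed at (305,240)), carrying only its own weight. The stack at (419,224) is intact and the bystanders are unmoved.

```bash
python3 -c "
from bench import r
print(r.close_job())"
```

```text
the job is handed in; nothing more can be done
None
```

The job is handed in at about 16.5 s: the steel cup is nested upright in the bench cup and released, and the lid is held level about 25 mm above the box rim.

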